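# Strap a sample tube onto the tube rocker

## Task

Take the orange-capped tube from the yellow tray and lay it in the two aluminium V-blocks on the rocker, lowered in rather than dropped, seated in both and about centred lengthways (its cap may point either way). Let go of it, then swing the blue strap right over until it lies on the tube. Leave the green-capped tube and everything else on the bench where they are.

Things in the scene. Friction and masses are not known exactly. Their poses are not given: they have to be found in the camera images.
- tube_orange: Closed rigid sample tube, a plain cylinder 30 mm in diameter and 170 mm long, white with a 30 mm long orange cap of the same diameter; about 120 g. Lies level. Origin on its axis at mid-length; its x axis runs along the tube towards the cap (it may roll about x).
- tube_green: The same tube with a green cap, lying parallel in the tray's other groove; stays there. Origin on its axis at mid-length, x towards the cap.
- tray: Yellow tray, fixed, 170 (x) x 150 (y) mm, origin under its centre. Two grooves along its x at y = -37.5 and +37.5 mm hold the tubes, axes 40 mm above the bench; either tube may be in either. Their supports are 16 mm long, at x = -55 and +55 mm; between them is only the 6 mm base, so a tube can be gripped across at mid-length.
- rocker: Tube rocker, off and fixed: white housing 220 (x) x 150 (y) x 50 mm, grey deck above it, its top 70 mm above the bench. Origin under its centre. Two aluminium V-blocks with 90-degree grooves along x, at x = -58 and +58 mm, each 22 mm long (x), 64 mm wide, tops 105 to 110 mm above the bench, mouth 42 mm wide; free for fingers between them. Its x points away from the robot within 0.35 rad.
- seat (a point): Where the middle of a seated 30 mm tube's axis comes: 110 mm above the bench, midway between the two V-blocks. x along the grooves, y sideways, z up, as the rocker's.
- strap_hinge (a point): Hinge line of the strap, on a post beside the V-block at the rocker's +x end: 58 mm in x, 44 mm in y and 21 mm in z from the seat. The hinge line runs along the rocker's x.
- strap (a joint): Angle of the blue strap, a flat bar on a friction hinge (0.07 N m) that stays where it is left. 0 = shut: level, pointing to the rocker's -y across the tube; 1.57 = upright; up to 2.1 = leaning back to +y. On a seated tube it rests at about 0.01 to 0.02. 1 to 2 N near its end moves it: closed fingers can push it over from its +y side, then down from above.
- strap_end (a point): Middle of the strap's free end, 95 mm from the hinge line. The strap is 18 mm wide and 6 mm thick (hinge line at mid-thickness), with a black pad 3.5 mm thick below it where it meets the tube.
- bottle_blue: Bystander: bottle with blue cap, 70 mm diameter, 150 mm high, on the bench to the right. Origin under its centre.
- bottle_amber: Bystander: amber bottle with black cap, 64 mm diameter, 130 mm high, on the left. Origin under its centre.
- beaker: Bystander: open white beaker, 70 mm diameter, 85 mm high, on the right. Origin under its centre.
- jar: Bystander: small white jar with red lid, 48 mm diameter, 50 mm high, at the back. Origin under its centre.
- spatula: Bystander: spatula 180 mm long lying on the left; origin under its middle.
Not all that is in view belongs to the job. Leave any pink or red look-alike of the tube_orange alone.

How it is judged:
By the outcome, as a careful person would: the job done as asked, in the order asked, and still so for the second after the job is handed in, with the robot touching nothing.
It also fails if it takes over 54 s, if anything falls off the work surface, if the arm or the gripper's body presses on something with over 40 N, if the wrist force passes 120 N, or if a joint passes its speed limit or range.

## Robot

A 6-joint arm with a two-finger parallel gripper is mounted at the origin on the work surface. World frame = base frame: x ahead of the robot, y to its left, z up, the work surface at z = 0. Lengths are in mm, angles in rad, forces in N, time in s.
With the tool pointing down it reaches from about 350 to 775 mm from the base axis. Payload 7.3 kg.
Tool frame: the origin (TCP) lies between the finger pads; the fingertips stand 8 mm ahead of it and the grasp point (between the pads) lies 11 mm behind it; y points along the fingers, z is the direction in which the jaws open and shut, and the axes are right-handed (so a half turn about y gives the same grasp; the last joint's range is limited). The gripper opens to 92 mm and grips with 3 to 60 N. Pads are 19 mm wide; open, the fingers measure 130 mm over their backs; the gripper's body (75 mm by 190 mm) begins 47 mm behind the grasp point.
Start: joints at [-0.146, 0.342, 1.524, -0, 1.275, -0.146], TCP at [525.018, 0.02, 234.741] pointing down, gripper open.
Joint ranges: [-2.53, 2.53], [-0.77, 2.02], [0.04, 2.7], [-1, 4.14], [0.28, 2.66], [-3.11, 3.11]. Speed limits (rad/s): [2.57, 2.57, 3.14, 3.14, 3.14, 3.14].

## Interface

Orientations are given as [roll, pitch, yaw] about the fixed x, y, z axes, in that order (R = Rz(yaw) Ry(pitch) Rx(roll)).
In Python, from plant import bot, vision, job gives the robot as it stands. The module is installed in compiled form; this text tells all that it offers.
- The arm moves only by the tool arm_command, never from a script. Its argument "deltas" is a list of rows, each a list of 4 numbers: the shift along the tool's x, y, z in m, then the turn about the tool's y in degrees. In form: [[x, y, z, twist], ...]. A call has 1 to 5 rows; each row shifts and turns the commanded pose from where the row before left it, along the tool's axes as they then stand; what a row does not reach is not made up. A row lasts 1/10 s, in which the tool goes at most 50 mm and 8.59 degrees, less where a joint would pass 70% of its speed; a pose out of reach is approached as far as the arm can. A call is refused whole if a number of a shift passes 0.05 or a number of a turn 8.59, either way. A call with a gripper value outside its range is refused whole. "claw" is the closure in counts, from 0 (fully open) to 255 (shut), set as the call begins (left out, the last holds). The fingers move at their own pace and stop on an object; the grip force is fixed at half the most. Time passes only in rows, so rows that do not move let the fingers close. It gives the time, the measured TCP pose, the force and the opening at its end, in the units of the state.
- bot.get_obs(): the state, without advancing time (a new reading comes with each control period).
- vision.capture(name): name is "scene" or "side" or "wrist"; returns a dict with "img" (420x560x3 uint8, red, green, blue), "camera_matrix" (3x3 intrinsics, pixels), "dist_coeffs" ([k1, k2, p1, p2, k3] as OpenCV has them; the pictures are not rectified), "world_to_cam" (4x4, takes a point from world to camera coordinates); the wrist camera has in their place "mount" (4x4, takes a point from camera to tool coordinates, whose origin is the TCP and whose axes are the tool frame's). Camera axes: x right, y down, z forward; pixel columns grow to the right and rows downward; lengths in mm; the calibration is good to about 2 mm. A picture is of the moment at which its call begins: read the wrist's pose just before it. There is no depth.
- job.close_job(): hands the job in, once; it reports no verdict.
Trained networks look in a picture, given as the dict that the camera call returned (one of the last four; its "shot" number tells which), for a name from the list of things; names that differ only in an ending like _2 or _b are one class to them, and where a whole thing is asked for, a point or a joint stands for the part that bears it (a point fixed in the world has none). Each returns a list of dicts, best first, with "confidence" (0 to 1); they miss things now and then, are a little off and sometimes report something else, mostly with a low value. They report only what shows in the picture. A call takes as long as a camera call. They do not tell look-alikes from the thing itself.
- vision.find_in(picture, name): "xyz" ([x, y, z] in mm, in the coordinates of the camera as it stood for that picture, good to about 4 mm: the middle of the surface that is visible of it).
- vision.regions_of(picture, name): "mask" (420x560 bool, what is visible of it).
The state is a dict: "time": time; "joint_positions": joint angles; "dq": joint speeds; "tau": joint torques, N m; "tool_pos": TCP position; "tcp_rot": TCP orientation; "contact_force": force on the tool from outside, world axes, zero at the start; "moment": the same for the moment, N m; "grip_width": finger opening in mm.
Only numpy, scipy, OpenCV 4.12 (cv2) and the standard library are available. Lean on these libraries where they do the work, as an engineer would, in place of code of your own. Each camera call takes 0.05 s, during which the arm holds its last target. There are 200 camera calls.

## Working session

There is one attempt and no reset: what is moved stays moved. The work goes in short steps, Python scripts to look and compute and a tool call to move; the robot and the scene stay as the last step left them, time stands still between calls to the robot, and variables do not carry over. Pictures are saved under pics/ and viewed, about 8 in all and at most 12, crops included, and the job is handed in when it is done.

Besides the shell and the picture viewer there is one more tool, called after ">>>" as name(argument=value, ...) on one line, values as JSON. arm_command: Moves the arm, as the interface text tells. Its arguments: {"type":"object","properties":{"deltas":{"type":"array","items":{"type":"array","items":{"type":"number"}}},"claw":{"type":"number"}},"required":["deltas"]}

```bash
mkdir -p pics; cat > h.py <<'E'
import numpy as np, cv2
from plant import bot, vision, job
from scipy.spatial.transform import Rotation as R
def Tool():
    o=bot.get_obs(); T=np.eye(4); T[:3,:3]=R.from_euler('xyz',o['tcp_rot']).as_matrix(); T[:3,3]=o['tool_pos']; return T
def cap(n):
    T=Tool(); p=vision.capture(n)
    p['c2w']=T@np.array(p['mount']) if n=='wrist' else np.linalg.inv(p['world_to_cam']); return p
def w(p,x): return (p['c2w']@np.r_[x,1])[:3]
def ray(p,uv,z):
    "pixels -> world points on plane z"
    n=cv2.undistortPoints(np.array(uv,float).reshape(-1,1,2),np.array(p['camera_matrix']),np.array(p['dist_coeffs'])).reshape(-1,2)
    d=np.c_[n,np.ones(len(n))]@p['c2w'][:3,:3].T; c=p['c2w'][:3,3]
    return c+d*((z-c[2])/d[:,2])[:,None]
def proj(p,X):
    W=np.linalg.inv(p['c2w']); return cv2.projectPoints(np.array(X,float).reshape(-1,1,3),cv2.Rodrigues(W[:3,:3])[0],W[:3,3],np.array(p['camera_matrix']),np.array(p['dist_coeffs']))[0].reshape(-1,2)
def save(p,f,crop=None,s=1):
    im=p['img'][:,:,::-1]
    if crop: a,b,c,d=crop; im=im[b:d,a:c]
    cv2.imwrite('pics/'+f,cv2.resize(im,None,fx=s,fy=s,interpolation=cv2.INTER_CUBIC))
E
python3 - <<'E'
from h import *
np.set_printoptions(precision=1,suppress=True)
o=bot.get_obs(); print(o['time'],o['tool_pos'],o['tcp_rot']); print(Tool())
for n in ['scene','side','wrist']:
    p=cap(n); save(p,n+'0.png'); print(n,p['c2w'][:3,3])
    for k in ['tube_orange','tube_green','tray','rocker','strap','strap_end']:
        for d in vision.find_in(p,k)[:3]: print(' ',k,round(d['confidence'],2),w(p,d['xyz']),proj(p,w(p,d['xyz']))[0])
a,b,c=[cv2.imread(f'pics/{n}0.png') for n in ['scene','side','wrist']]
cv2.imwrite('pics/all.png',cv2.resize(np.vstack([np.hstack([a,b]),np.hstack([c,c*0])]),(800,600),interpolation=cv2.INTER_AREA))
E
```

```text
0.0 [524.6   0.1 234. ] [-1.6  0.  -1.6]
[[  0.   -0.    1.  524.6]
 [ -1.    0.    0.    0.1]
 [ -0.   -1.   -0.  234. ]
 [  0.    0.    0.    1. ]]
scene [1496.6  773.3  957.8]
  tube_orange 0.92 [573.1 254.2  50.7] [337.4 253.6]
  tube_orange 0.84 [354.6 195.1  27.2] [361.1 212.8]
  tube_orange 0.56 [782.  316.9  31.7] [309.1 318.2]
  tube_green 0.65 [572.9 177.3  55. ] [313. 240.]
  tray 0.67 [573.8 208.5   9.6] [321.5 258.3]
  rocker 0.63 [570.8 -81.3  72.9] [239.7 197.6]
  strap 0.42 [568.5 -49.6 174.7] [248.1 170.8]
  strap 0.25 [574.6 211.2   9.7] [322.2 258.8]
  strap_end 0.55 [566.  -46.5 173.3] [249.6 171.3]
side [391.4 857.4 582.7]
  tube_orange 0.97 [339.9 195.   23.1] [355.3 288.4]
  tube_orange 0.9 [767.1 320.8  26. ] [141.8 298.5]
  tube_orange 0.79 [556.  251.   52.4] [250.3 281. ]
  tube_green 0.62 [559.6 173.9  51.7] [257.3 258.8]
  tray 0.79 [553.3 252.    8.8] [251.9 297.5]
  rocker 0.59 [438.4 432.1  76.4] [293.8 352.2]
  rocker 0.57 [511.2 -62.6  68.5] [294.9 204.2]
  rocker 0.39 [552.5 252.9  52.1] [251.8 281.9]
  strap 0.53 [557.2 -49.3 170.7] [277.9 170.1]
  strap_end 0.72 [559.8 -45.8 172. ] [276.7 170.1]
  strap_end 0.62 [558.  174.   47.7] [258.  260.4]
wrist [523.8  65.6 383.3]
  tube_orange 0.59 [306.5 137.9  23.6] [24.3 24.1]
  tube_orange 0.48 [557.2 140.9   5.4] [305.1  25.3]
  tube_green 0.88 [500.  149.9  46. ] [240.4   2.6]
  tray 0.96 [556.4 144.6   7.3] [304.5  20.4]
  rocker 0.96 [528.7 -64.8  66.9] [274.6 256.2]
  strap 0.84 [554.2 -38.3 216.1] [329.4 320.8]
  strap_end 0.73 [558.3 -38.8 217.2] [337.9 323. ]
```

View pics/scene0.png

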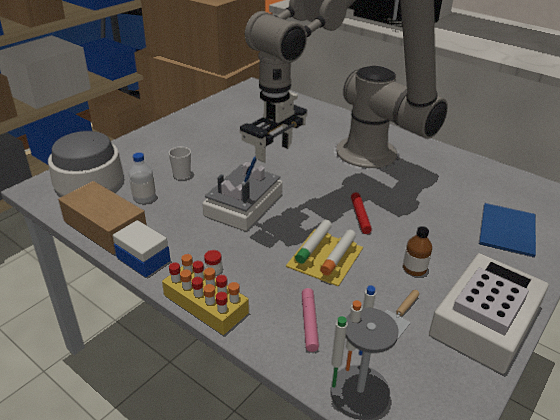

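View pics/wrist0.png

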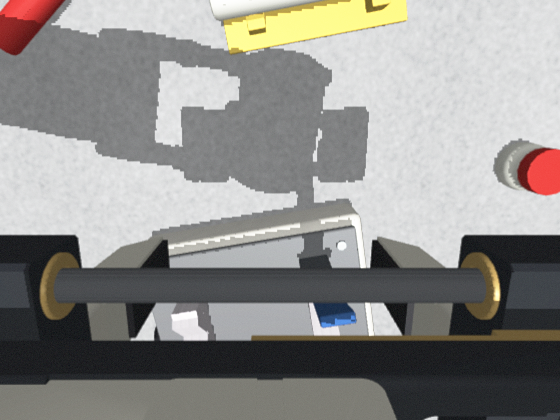

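The wanted tube is at about (337,254) in the scene view: white, with an orange cap at (328,267), in the yellow tray. These could be mistaken for it:
- the pink rod at (309,318)
- the red rod at (361,213)
- the orange-capped vials in the rack at (187,262)
- the stand at (356,306)
- the green-capped tube at (313,240)

The wrist view shows the rocker, with the blue strap near (335,310), and the tray edge at the top. Both are yawed about 0.2 rad. I'll move to a spot that sees both.

>>> arm_command(deltas=[[-0.02,-0.014,0.03,0],[-0.02,-0.014,0.03,0],[-0.02,-0.014,0.03,0],[-0.02,-0.014,0.025,0],[0,0,0,-8.4]])

```text
time: 1.55
tool_pos: [642.7, 82.5, 291.7]
tcp_rot: [-1.567, 0.0, -1.42]
contact_force: [-1.1, -0.7, -0.5]
grip_width: 91.8
```

>>> arm_command(deltas=[[0,0,0,-8.4],[0,0,0,-8.4],[0,0,0,-8.4],[0,0,0,-8.4],[0,0,0,-8.4]])

```text
time: 2.05
tool_pos: [640.0, 80.0, 290.6]
tcp_rot: [-1.571, 0.0, -0.685]
contact_force: [0.3, -0.2, -0.9]
grip_width: 91.8
```

>>> arm_command(deltas=[[0,0,0,-8.4],[0,0,0,-8.4],[0,0,0,-8.4],[0,0,0,-8.4],[0,0,0,-8.4]])

```text
time: 2.55
tool_pos: [640.0, 80.0, 290.6]
tcp_rot: [-1.571, 0.0, 0.048]
contact_force: [-0.4, 0.6, 0.2]
grip_width: 91.7
```

>>> arm_command(deltas=[[0,0,0,-8.4],[0,0,0,0],[0,0,0,0]])

```text
time: 2.85
tool_pos: [640.0, 80.0, 290.6]
tcp_rot: [-1.571, 0.0, 0.185]
contact_force: [0.9, 0.9, -1.1]
grip_width: 92.0
```

```bash
python3 - <<'E'
from h import *
np.set_printoptions(precision=2,suppress=True)
o=bot.get_obs(); print(o['time'],o['tool_pos'],o['joint_positions']); print(Tool())
p=cap('wrist'); save(p,'w1.png',s=1.4); print(p['c2w'][:3,3])
for k in ['tube_orange','tube_green','tray','rocker','strap','strap_end']:
    for d in vision.find_in(p,k)[:3]: print(' ',k,round(d['confidence'],2),w(p,d['xyz']),proj(p,w(p,d['xyz']))[0])
E
```

```text
2.85 [640.    80.05 290.64] [ 0.01  0.54  1.05  0.    1.55 -1.75]
[[  0.98  -0.    -0.18 640.  ]
 [  0.18   0.     0.98  80.05]
 [ -0.    -1.     0.   290.64]
 [  0.     0.     0.     1.  ]]
[573.57  67.11 439.23]
  tube_orange 0.72 [544.98 240.7   52.86] [444.2 112.7]
  tube_green 0.55 [545.83 165.27  53.5 ] [371.51  99.28]
  tray 0.74 [550.16 202.06   4.37] [390.56 110.45]
  rocker 0.9 [569.07 -97.43  65.45] [100.48  71.04]
  rocker 0.61 [757.3    8.29  21.15] [193.57 254.49]
  strap 0.93 [561.58 -43.68 197.78] [94.1  54.03]
  strap_end 0.57 [561.67 -40.72 198.55] [98.43 54.96]
```

View pics/w1.png

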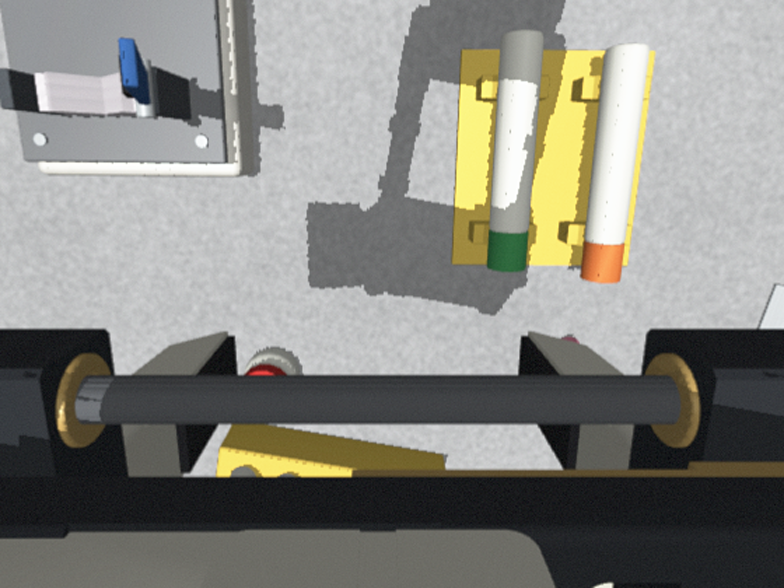

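The view shows the orange-capped tube at (444,112) in raw pixels (w1 is scaled by 1.4), with the orange cap towards +x. The green tube is at (371,100). The rocker's far edge is at top left, with the blue strap at (94,54). Now I'll fit the axes.

```bash
cat >> h.py <<'E'
def rect(p,k,z,i=0):
    m=vision.regions_of(p,k)[i]['mask']; ys,xs=np.nonzero(m)
    P=ray(p,np.c_[xs,ys],z)[:,:2]
    (c,s,a)=cv2.minAreaRect(P.astype(np.float32)); C=P.mean(0); v=np.linalg.svd(P-C,full_matrices=False)[2][0]
    return np.array(c),s,C,np.arctan2(v[1],v[0])%np.pi,m
E
python3 - <<'E'
from h import *
np.set_printoptions(precision=2,suppress=True)
p=cap('wrist')
for k,z in [('tube_orange',40),('tube_green',40),('tray',6)]:
    r=rect(p,k,z); print(k,r[:4])
T=ray(p,np.array([[461,50],[453,265],[628,265],[655,50]])/1.4,6); print(T)
print('rocker bolts',ray(p,np.array([[40,140],[202,141]])/1.4,70), 'edge', ray(p,np.array([[25,160],[226,163]])/1.4,70))
E
```

```text
Traceback (most recent call last):
  File "h.py", line 22, in rect
    m=vision.regions_of(p,k)[i]['mask']; ys,xs=np.nonzero(m)
      ~~~~~~~~~~~~~~~~~~~~~~^^^
IndexError: list index out of range
```

```bash
python3 - <<'E'
from h import *
np.set_printoptions(precision=2,suppress=True)
p=cap('wrist')
for k,z in [('tube_orange',40),('tube_green',40),('tray',6)]:
    try: print(k,rect(p,k,z)[:4])
    except IndexError: print(k,'missed')
def ln(a): a=ray(p,np.array(a)/1.4,40); d=a[1]-a[0]; print(a[:,:2],np.arctan2(d[1],d[0]),np.linalg.norm(d))
ln([[611,50],[583,268]]); ln([[648,50],[621,270]]); ln([[628,46],[602,280]])
print('tray',ray(p,np.array([[461,50],[453,265],[628,265],[655,50]])/1.4,6)[:,:2])
print('edge', ray(p,np.array([[25,160],[226,163]])/1.4,70)[:,:2])
E
```

```text
tube_orange (array([553.23, 241.8 ]), (174.4485626220703, 31.905248641967773), array([549.03, 241.05]), np.float64(0.17893982258787164))
tube_green (array([558.24, 167.04]), (174.5086212158203, 31.816011428833008), array([553.85, 166.23]), np.float64(0.1798119054204034))
tray (array([556.23, 203.41]), (169.96755981445312, 150.18263244628906), array([553.86, 191.71]), np.float64(0.17679438411037476))
[[473.74 216.1 ]
 [629.85 241.63]] 0.16208135802164256 158.1760903916394
[[468.87 241.82]
 [625.8  271.35]] 0.18601994761403556 159.68626189270003
[[469.   227.12]
 [636.38 259.09]] 0.18872603901031176 170.408696155154
tray [[486.76 115.52]
 [652.86 147.23]
 [624.95 293.28]
 [458.96 261.99]]
edge [[ 624.42 -170.97]
 [ 600.35  -34.74]]
```

>>> arm_command(deltas=[[-0.015,0,-0.045,0],[-0.016,0,-0.049,0],[-0.016,0,-0.049,0],[0,0,0,0],[0,0,0,0]])

```text
time: 4.0
tool_pos: [620.9, -67.3, 290.8]
tcp_rot: [-1.57, -0.0, 0.186]
contact_force: [0.6, 1.0, -0.6]
grip_width: 91.7
```

```bash
python3 - <<'E'
from h import *
np.set_printoptions(precision=2,suppress=True)
print(bot.get_obs()['time'],Tool()[:3,3])
p=cap('wrist'); save(p,'w2.png',s=1.4); print(p['c2w'][:3,3])
for k in ['rocker','strap','strap_end']:
    for d in vision.find_in(p,k)[:2]: print(' ',k,round(d['confidence'],2),w(p,d['xyz']),proj(p,w(p,d['xyz']))[0])
try: print(rect(p,'rocker',70)[:4])
except IndexError: pass
np.savez('w2.npz',c2w=p['c2w'],K=p['camera_matrix'],D=p['dist_coeffs'],img=p['img'])
q=cap('scene')
for k in ['bottle_amber','bottle_blue','beaker','jar','spatula']:
    for d in vision.find_in(q,k)[:1]: print(' ',k,round(d['confidence'],2),w(q,d['xyz']))
E
```

```text
4.0 [620.9  -67.33 290.77]
[554.45 -80.4  439.34]
  rocker 0.55 [ 542.44 -112.46   65.32] [239.23  89.67]
  rocker 0.5 [ 524.39 -360.11   19.69] [10.03 27.51]
  strap 0.71 [561.24 -51.36 184.63] [310.25 127.22]
  strap_end 0.72 [561.9  -53.17 187.81] [307.88 127.94]
  strap_end 0.37 [583.7  236.01  46.18] [552.34 192.01]
(array([539.27, -97.2 ]), (153.04000854492188, 179.29391479492188), array([ 539.28, -111.68]), np.float64(0.9392963044457209))
  bottle_amber 0.84 [466.86 424.78  71.75]
  bottle_blue 0.87 [ 691.43 -358.26   81.53]
  beaker 0.63 [ 525.51 -369.5    62.68]
  jar 0.68 [780.72  20.14  48.3 ]
  spatula 0.93 [621.05 474.17  11.48]
```

View pics/w2.png

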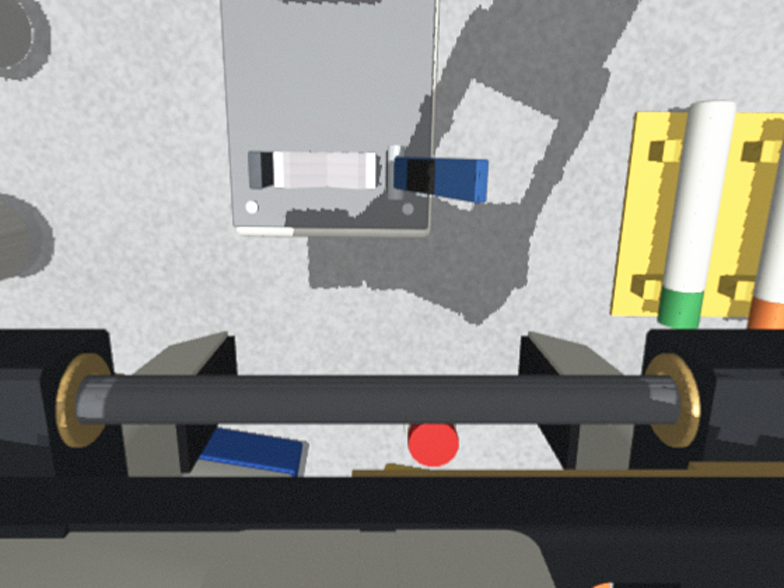

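The view shows the +x V-block at about (313,170) in the scaled picture, with the strap hinge at (395,175). The strap leans back to +y, its end at (487,180). I'll back up so that both blocks are in view.

>>> arm_command(deltas=[[-0.04,0,-0.01,0],[-0.04,0,-0.01,0],[0,0,0,0],[0,0,0,0]])

```text
time: 4.95
tool_pos: [546.0, -101.1, 291.4]
tcp_rot: [-1.571, -0.001, 0.187]
contact_force: [-0.0, -0.4, -0.0]
grip_width: 91.9
```

```bash
python3 - <<'E'
from h import *
np.set_printoptions(precision=2,suppress=True)
p=cap('wrist'); save(p,'w3.png',(110,0,390,210),s=2.8); print(bot.get_obs()['time'],p['c2w'][:3,3])
for k in ['rocker','strap','strap_end']:
    for d in vision.find_in(p,k)[:2]: print(' ',k,round(d['confidence'],2),w(p,d['xyz']),proj(p,w(p,d['xyz']))[0])
np.savez('w3.npz',c2w=p['c2w'],camera_matrix=p['camera_matrix'],dist_coeffs=p['dist_coeffs'],img=p['img'])
E
```

```text
5.0 [ 479.38 -114.2   439.9 ]
  rocker 0.8 [ 506.87 -122.38   66.78] [256.62 134.89]
  strap 0.87 [558.32 -55.13 182.92] [329.28 233.81]
  strap 0.65 [523.66 160.27   8.59] [490.43 190.79]
  strap_end 0.77 [560.4  -56.46 185.97] [327.49 237.55]
```

View pics/w3.png

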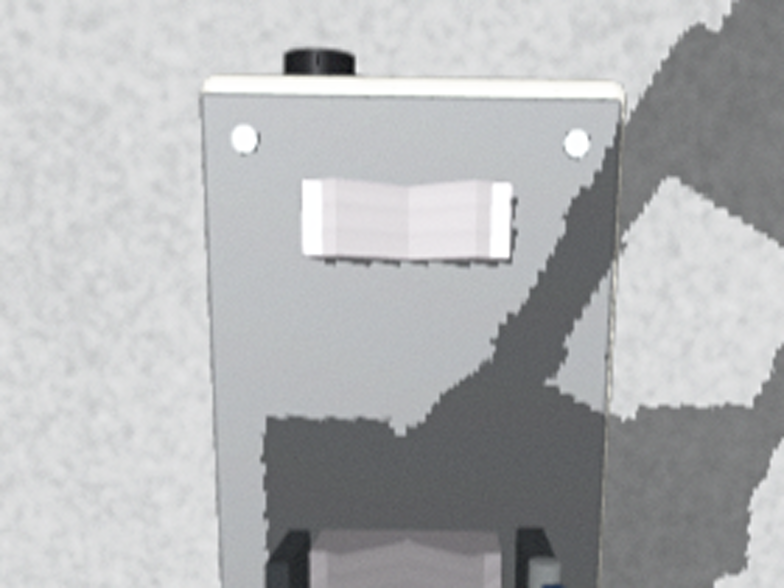

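The crop shows the whole -x V-block: flats at columns 301–512, valley at 408, rows 180–258. The near edge of the +x block is at row 530, with its valley at about 405. Now I'll turn these pixels into positions.

```bash
python3 - <<'E'
from h import *
np.set_printoptions(precision=1,suppress=True)
p=dict(np.load('w3.npz')); f=np.load('w2.npz'); p2=dict(c2w=f['c2w'],camera_matrix=f['K'],dist_coeffs=f['D'])
r=lambda P,z: ray(p,np.array(P)/2.8+[110,0],z)[:,:2]
r2=lambda P,z: ray(p2,np.array(P)/1.4,z)[:,:2]
z=107
B=r([[301,180],[512,182],[512,258],[302,255]],z); print('-x block',B,B.mean(0),np.linalg.norm(B[0]-B[1]),np.linalg.norm(B[1]-B[2]))
V=r([[409,188],[408,255]],89); print('valley',V)
print('mouth -x',r([[321,217],[490,217]],z).mean(0))
print('mouth +x (w3)',r([[310,553],[500,553]],z), 'valley',r([[406,543]],89))
A=r2([[249,151],[378,153],[378,188],[249,188]],z); print('+x block',A,A.mean(0),np.linalg.norm(A[0]-A[1]),np.linalg.norm(A[1]-A[2]))
D=r([[201,95],[623,98]],70); D2=r2([[233,228],[430,230]],70); print('deck',D,D2,np.r_[D,D2].mean(0)); d=D[0]-D[1]; print(np.arctan2(-d[0],d[1])); 
e=r2([[221,20],[234,225],[436,20],[430,225]],70); [print('edge',np.arctan2(*(e[i+1]-e[i])[::-1])) for i in (0,2)]
E
```

```text
-x block [[ 452.4 -164.4]
 [ 441.1 -101.8]
 [ 462.5  -97.4]
 [ 473.7 -160.8]] [ 457.4 -131.1] 63.5355918753468 21.922742671455385
valley [[ 446.9 -133. ]
 [ 467.  -129.7]]
mouth -x [ 456.9 -131.6]
mouth +x (w3) [[ 566.  -143.8]
 [ 554.3  -82.5]] valley [[ 560.9 -113.4]]
+x block [[ 568.5 -158.6]
 [ 554.9  -80. ]
 [ 575.8  -76. ]
 [ 590.9 -155.8]] [ 572.5 -117.6] 79.75550460471857 21.32682272337212
deck [[ 429.6 -206.2]
 [ 404.6  -69.9]] [[ 625.  -171.9]
 [ 600.3  -33.6]] [ 514.9 -120.4]
-2.9602781472458193
edge 0.18066985066371563
edge 0.18255707578039979
```

Seat is at about (514.5, -120.8), yaw 0.18. The tube is at about (553, 242), yaw 0.179. Next I'll go over the tube with the jaws at about 56 mm, because at full opening they would hit the green tube.

>>> arm_command(deltas=[[0.009,0,0.042,0.5],[0.009,0,0.042,0],[0.009,0,0.042,0],[0.009,0,0.042,0],[0.009,0,0.042,0]], claw=100)

```text
time: 5.65
tool_pos: [552.9, 116.2, 290.5]
tcp_rot: [-1.571, -0.0, 0.18]
contact_force: [1.1, 0.2, 0.0]
grip_width: 58.1
```

>>> arm_command(deltas=[[0.009,0,0.042,0],[0.009,0.02,0.042,0],[0.008,0.04,0.042,0],[0,0.045,0,0],[0,0.045,0,0]])

```text
time: 6.15
tool_pos: [555.6, 238.6, 144.9]
tcp_rot: [-1.571, -0.001, 0.183]
contact_force: [1.2, 0.9, -1.2]
grip_width: 55.9
```

>>> arm_command(deltas=[[0,0.02,0,0],[0,0,0,0]])

```text
time: 6.35
tool_pos: [553.7, 236.4, 122.5]
tcp_rot: [-1.571, 0.007, 0.181]
contact_force: [-0.5, -0.3, 0.2]
grip_width: 56.0
```

```bash
python3 - <<'E'
from h import *
np.set_printoptions(precision=2,suppress=True)
print(bot.get_obs()['time'],Tool()[:3,3])
p=cap('wrist'); save(p,'w4.png',s=1.4)
for k in ['tube_orange','tube_green','tray']:
    for d in vision.find_in(p,k)[:2]: print(' ',k,round(d['confidence'],2),w(p,d['xyz']),proj(p,w(p,d['xyz']))[0])
    try: print(rect(p,k,40)[:4])
    except IndexError: pass
E
```

```text
6.35 [553.67 236.43 122.54]
  tube_orange 0.74 [527.47 242.69  52.95] [288.86 183.97]
(array([552.78, 242.69]), (171.3355255126953, 29.31989860534668), array([537.68, 239.97]), np.float64(0.17708217813583949))
  tube_green 0.57 [519.51 166.71  50.6 ] [164.96 147.29]
(array([533.09, 163.07]), (121.66392517089844, 30.88037109375), array([525.94, 161.75]), np.float64(0.17241825023516313))
  tray 0.83 [527.91 202.74   3.93] [231.09 161.92]
  tray 0.53 [548.03 452.58   8.33] [555.32 248.97]
(array([533.41, 205.17]), (120.15082550048828, 129.7263946533203), array([526.34, 210.29]), np.float64(1.2236334079228146))
```

View pics/w4.png

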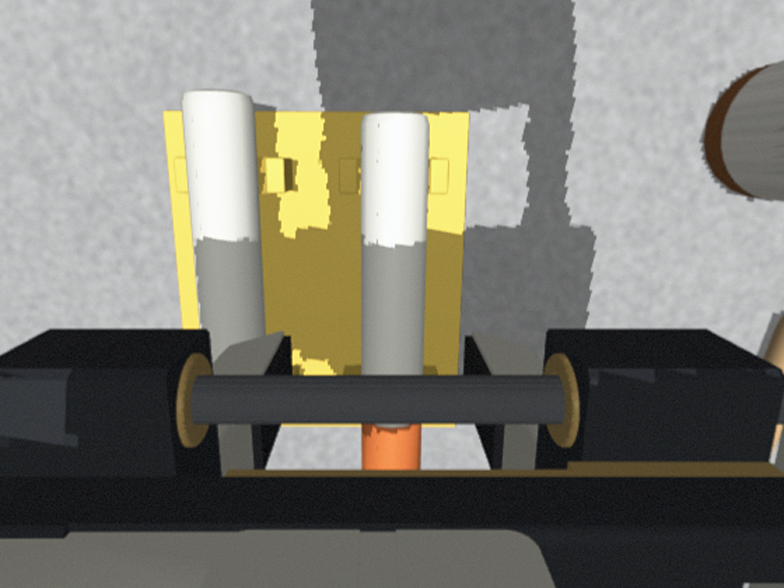

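The view shows the chosen tube (orange cap at (390,445) scaled) between the jaws, with the green tube outside the left finger. I need to shift 6 mm along tool z, then descend 93 mm and close.

>>> arm_command(deltas=[[0,0.01,0.006,0],[0,0.03,0,0],[0,0.03,0,0],[0,0.023,0,0],[0,0,0,0]])

```text
time: 7.2
tool_pos: [552.0, 241.7, 30.1]
tcp_rot: [-1.571, 0.007, 0.18]
contact_force: [0.2, 0.7, -0.2]
grip_width: 55.4
```

>>> arm_command(deltas=[[0,0,0,0],[0,0,0,0],[0,0,0,0],[0,0,0,0],[0,0,0,0]], claw=255)

```text
time: 7.7
tool_pos: [555.1, 243.6, 35.1]
tcp_rot: [-1.569, -0.003, 0.179]
contact_force: [-2.3, 6.2, 2.6]
grip_width: 29.2
```

>>> arm_command(deltas=[[0,0,0,0],[0,0,0,0]])

```text
time: 7.9
tool_pos: [555.1, 243.5, 35.1]
tcp_rot: [-1.569, -0.003, 0.18]
contact_force: [0.2, 5.3, 3.0]
grip_width: 29.2
```

>>> arm_command(deltas=[[0,-0.01,0,0],[0,-0.02,0,0],[0,-0.03,0,0],[0,0,0,0]])

```text
time: 8.3
tool_pos: [557.0, 242.7, 98.5]
tcp_rot: [-1.57, -0.008, 0.18]
contact_force: [0.5, 0.0, -0.7]
grip_width: 29.3
```

```bash
python3 - <<'E'
from h import *
np.set_printoptions(precision=3,suppress=True)
o=bot.get_obs(); print(o['time'],o['tool_pos'],o['tcp_rot'],o['grip_width'],o['contact_force'],o['moment'])
p=cap('wrist'); save(p,'w5.png',s=1.0)
for k in ['tube_orange','tube_green']:
    for d in vision.find_in(p,k)[:2]: print(' ',k,round(d['confidence'],2),w(p,d['xyz']),proj(p,w(p,d['xyz']))[0])
    try: print(rect(p,k,Tool()[2,3]+11)[:4])
    except IndexError: pass
E
```

```text
8.3 [557.047 242.676  98.456] [-1.57  -0.008  0.18 ] 29.25170779748776 [ 0.481  0.038 -0.71 ] [ 0.154 -0.046  0.022]
  tube_orange 0.72 [506.564 235.806 118.731] [277.876 159.643]
(array([526.965, 236.624]), (116.34871673583984, 29.799684524536133), array([516.555, 234.753]), np.float64(0.17735325956091302))
  tube_green 0.96 [515.307 166.837  52.987] [139.796 134.229]
(array([513.008, 182.476]), (71.2516860961914, 21.89203643798828), array([511.185, 182.18 ]), np.float64(0.17756431568419748))
```

View pics/w5.png

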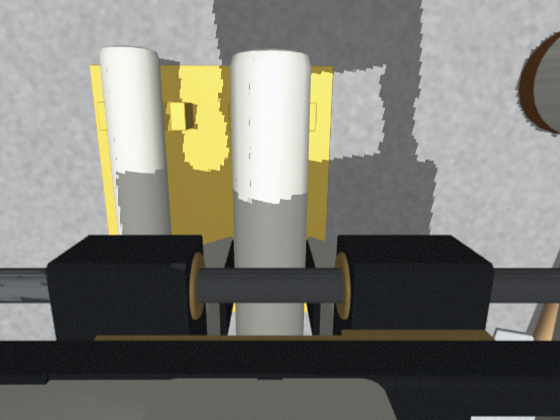

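The tube is gripped (29 mm opening) and hangs level at (270,150). The green tube is still in its groove. Now I'll lift and carry it over the seat.

>>> arm_command(deltas=[[0,-0.04,0,0],[0,-0.05,0,0],[-0.005,-0.045,-0.015,0],[-0.01,-0.02,-0.03,0],[-0.011,0,-0.035,0]])

```text
time: 9.05
tool_pos: [544.2, 158.8, 251.4]
tcp_rot: [-1.571, -0.006, 0.182]
contact_force: [0.4, -0.6, -2.6]
grip_width: 29.3
```

>>> arm_command(deltas=[[-0.011,0,-0.035,0],[-0.011,0,-0.035,0],[-0.011,0,-0.035,0],[-0.011,0,-0.035,0],[-0.011,0,-0.035,0]])

```text
time: 9.55
tool_pos: [519.6, -24.6, 247.5]
tcp_rot: [-1.57, 0.002, 0.18]
contact_force: [-0.2, 0.6, -2.0]
grip_width: 29.5
```

>>> arm_command(deltas=[[-0.011,0,-0.035,0],[-0.01,0,-0.03,0],[-0.005,0,-0.03,0],[0,0,0,0],[0,0,0,0]])

```text
time: 10.05
tool_pos: [511.3, -121.6, 247.6]
tcp_rot: [-1.569, 0.002, 0.178]
contact_force: [-0.3, 0.9, -1.1]
grip_width: 29.1
```

```bash
python3 - <<'E'
from h import *
np.set_printoptions(precision=3,suppress=True)
o=bot.get_obs(); print(o['time'],o['tool_pos'],o['tcp_rot'],o['grip_width'],o['contact_force'])
T=Tool(); print(T)
d=np.array([514.5,-120.8,0])-T[:3,3]; print('to seat in tool',T[:3,:3].T@[d[0],d[1],0])
p=cap('wrist'); save(p,'w6.png',s=1.4)
m=vision.regions_of(p,'tube_orange')
if m: 
    ys,xs=np.nonzero(m[0]['mask']); print('top row',ys.min(), [xs[ys==y].mean() for y in (80,120,160,200)])
    e=ray(p,[[xs[ys==ys.min()].mean(),ys.min()]],T[2,3]+11); e2=ray(p,[[xs[ys==ys.min()].mean(),ys.min()]],T[2,3]+26)
    for q in (e,e2): print('end in tool',T[:3,:3].T@(q[0]-T[:3,3]))
for n in ['side','scene']:
    q=cap(n); save(q,n+'6.png')
    for d in vision.find_in(q,'tube_orange')[:4]: print(n,round(d['confidence'],2),w(q,d['xyz']),proj(q,w(q,d['xyz']))[0])
E
```

```text
10.05 [ 511.31  -121.643  247.551] [-1.569  0.002  0.178] 29.137475015060833 [-0.268  0.859 -1.068]
[[   0.984   -0.002   -0.177  511.31 ]
 [   0.177    0.001    0.984 -121.643]
 [  -0.002   -1.       0.001  247.551]
 [   0.       0.       0.       1.   ]]
to seat in tool [ 3.289 -0.005  0.265]
top row 48 [np.float64(270.0), np.float64(269.5), np.float64(269.5), np.float64(270.0)]
end in tool [-88.    -10.853  -0.128]
end in tool [-85.787 -25.857  -0.172]
side 0.77 [ 523.529 -110.102  259.201] [295.619 130.611]
side 0.64 [ 673.468 -357.518   70.881] [260.912 157.775]
side 0.63 [341.59  196.032  24.532] [354.584 288.072]
side 0.56 [764.843 319.112  25.465] [143.273 298.341]
scene 0.87 [ 554.809 -102.083  260.003] [236.307 135.096]
scene 0.73 [353.941 195.782  28.522] [361.469 212.472]
scene 0.24 [566.009 -49.736 174.428] [248.701 170.513]
```

View pics/w6.png

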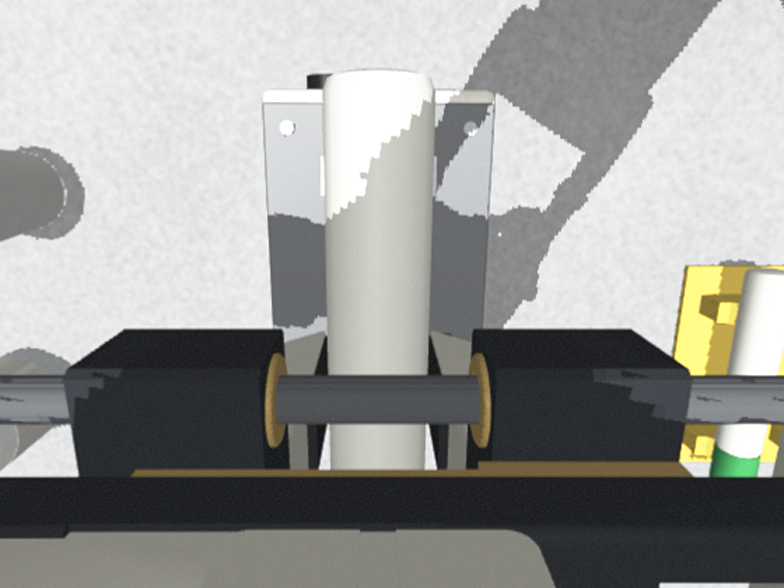

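The view shows the tube centred over the deck: its column is 378, and the deck bolts are at 287 and 471 (midpoint 379). I'll shift about 5 mm along the tube and lower.

>>> arm_command(deltas=[[0.005,0.02,0,0],[0,0.035,0,0],[0,0.035,0,0],[0,0.025,0,0],[0,0,0,0]])

```text
time: 10.85
tool_pos: [514.7, -119.1, 130.4]
tcp_rot: [-1.567, 0.006, 0.181]
contact_force: [-0.8, 0.1, -1.4]
grip_width: 28.9
```

>>> arm_command(deltas=[[0,0.01,0,0],[0,0,0,0],[0,0,0,0]])

```text
time: 11.15
tool_pos: [517.3, -120.6, 124.6]
tcp_rot: [-1.572, -0.002, 0.18]
contact_force: [1.1, 0.5, -2.2]
grip_width: 29.0
```

>>> arm_command(deltas=[[0,0.008,0,0],[0,0.005,0,0],[0,0,0,0],[0,0,0,0]])

```text
time: 11.55
tool_pos: [516.7, -120.5, 110.5]
tcp_rot: [-1.571, 0.0, 0.18]
contact_force: [0.8, 0.3, -2.3]
grip_width: 28.9
```

>>> arm_command(deltas=[[0,0.003,0,0],[0,0,0,0]])

```text
time: 11.75
tool_pos: [516.6, -120.4, 107.3]
tcp_rot: [-1.571, 0.0, 0.18]
contact_force: [0.6, 0.2, -1.4]
grip_width: 29.1
```

>>> arm_command(deltas=[[0,0.003,0,0],[0,0,0,0]])

```text
time: 11.95
tool_pos: [517.0, -120.5, 105.0]
tcp_rot: [-1.571, -0.001, 0.18]
contact_force: [-1.0, 0.3, 2.1]
grip_width: 29.2
```

>>> arm_command(deltas=[[0,0.001,0,0],[0,0,0,0]])

```text
time: 12.15
tool_pos: [517.0, -120.5, 104.9]
tcp_rot: [-1.572, -0.001, 0.18]
contact_force: [-3.8, 0.9, 11.5]
grip_width: 29.3
```

>>> arm_command(deltas=[[0,0.001,0,0],[0,0,0,0]])

```text
time: 12.35
tool_pos: [517.0, -120.5, 104.9]
tcp_rot: [-1.572, -0.002, 0.18]
contact_force: [-5.8, 2.9, 18.4]
grip_width: 29.3
```

Contact is firm at z = 105, which matches the 5 mm grip offset read at the tray. I'll ease the load off and release.

>>> arm_command(deltas=[[0,-0.0015,0,0],[0,0,0,0]])

```text
time: 12.55
tool_pos: [517.0, -120.5, 105.0]
tcp_rot: [-1.571, -0.001, 0.18]
contact_force: [-3.7, 1.1, 9.7]
grip_width: 28.8
```

>>> arm_command(deltas=[[0,0,0,0],[0,0,0,0],[0,0,0,0],[0,0,0,0]], claw=70)

```text
time: 12.95
tool_pos: [516.7, -120.5, 103.8]
tcp_rot: [-1.571, 0.0, 0.18]
contact_force: [-0.4, 0.5, 0.5]
grip_width: 56.8
```

>>> arm_command(deltas=[[0,-0.01,0,0],[0,-0.03,0,0],[0,-0.04,0,0],[0,-0.05,0,0],[0,-0.03,0,0]])

```text
time: 13.45
tool_pos: [517.4, -120.7, 268.6]
tcp_rot: [-1.574, -0.005, 0.18]
contact_force: [0.1, 0.3, -0.1]
grip_width: 66.7
```

```bash
python3 - <<'E'
from h import *
np.set_printoptions(precision=2,suppress=True)
print(bot.get_obs()['time'],Tool()[:3,3])
p=cap('wrist'); save(p,'w7.png',s=1)
try: print('tube',rect(p,'tube_orange',110)[:4])
except IndexError: print('no mask')
for k in ['strap','strap_end','tube_orange']:
    for d in vision.find_in(p,k)[:2]: print(k,round(d['confidence'],2),w(p,d['xyz']))
q=cap('side'); save(q,'side7.png')
a=cv2.imread('pics/w7.png'); b=cv2.resize(cv2.imread('pics/side7.png')[120:260,200:370],None,fx=3,fy=3); b=cv2.resize(b,(510,420))
cv2.imwrite('pics/v7.png',cv2.resize(np.hstack([a[:,40:],b]),(800,330)))
h=np.array([514.5,-120.8,131])+R.from_euler('z',.18).apply([58,44,0]); print('hinge',h)
E
```

```text
13.45 [ 517.44 -120.72  268.61]
tube (array([ 508.2 , -122.57]), (158.8770751953125, 29.65850067138672), array([ 503.44, -123.57]), np.float64(0.17501867410552724))
strap 0.7 [552.73 -71.58 133.  ]
strap_end 0.61 [553.87 -73.1  132.51]
strap_end 0.2 [ 495.93 -122.93  125.56]
tube_orange 0.92 [ 497.48 -120.51  128.34]
hinge [563.69 -67.13 131.  ]
```

View pics/v7.png

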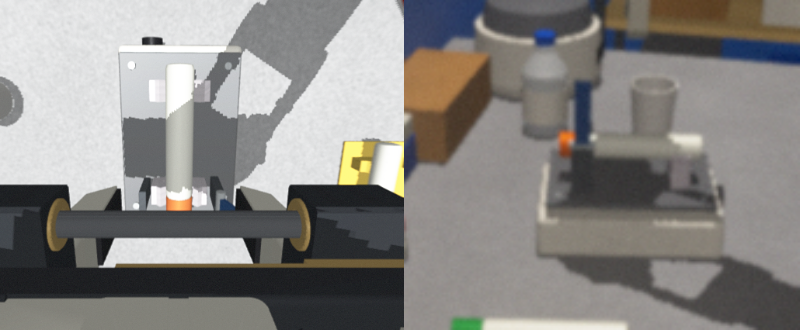

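The tube is seated in both blocks, orange cap at about (178,203) at the +x end, centre about (513.7, -122) and level in the side view. The strap is still leaning back. Next I'll close the fingers and go round to the strap's +y side.

>>> arm_command(deltas=[[0.014,0,0.035,0],[0.014,0,0.035,0],[0.014,0,0.035,0],[0.013,0,0.035,0],[0,0,0,0]], claw=255)

```text
time: 14.25
tool_pos: [545.4, 31.1, 262.4]
tcp_rot: [-1.569, 0.003, 0.184]
contact_force: [-0.2, -0.7, 0.6]
grip_width: 31.1
```

>>> arm_command(deltas=[[0,0.03,0,0],[0,0.035,0,0],[0,0,0,0],[0,0,0,0]])

```text
time: 14.65
tool_pos: [545.4, 26.6, 198.7]
tcp_rot: [-1.57, 0.002, 0.179]
contact_force: [0.2, 0.2, -0.1]
grip_width: 2.0
```

```bash
cat >> h.py <<'E'
def rk():
    o=bot.get_obs(); q=R.from_euler('z',-.18).apply(np.array(o['tool_pos'])-[514.5,-120.8,0]); return o['time'],q,o['grip_width'],o['contact_force']
E
python3 - <<'E'
from h import *
np.set_printoptions(precision=2,suppress=True)
print(rk())
q=cap('scene'); 
for d in vision.find_in(q,'strap_end')[:2]: print(d['confidence'],R.from_euler('z',-.18).apply(w(q,d['xyz'])-[514.5,-120.8,0]))
save(q,'s8.png',(180,80,330,230),4)
E
```

```text
(14.65, array([ 56.8 , 139.45, 198.72]), 2.0284071533923353, array([ 0.15,  0.24, -0.07]))
0.67 [ 134.43 -263.31   80.43]
0.5 [ 63.52  62.91 174.42]
```

View pics/s8.png

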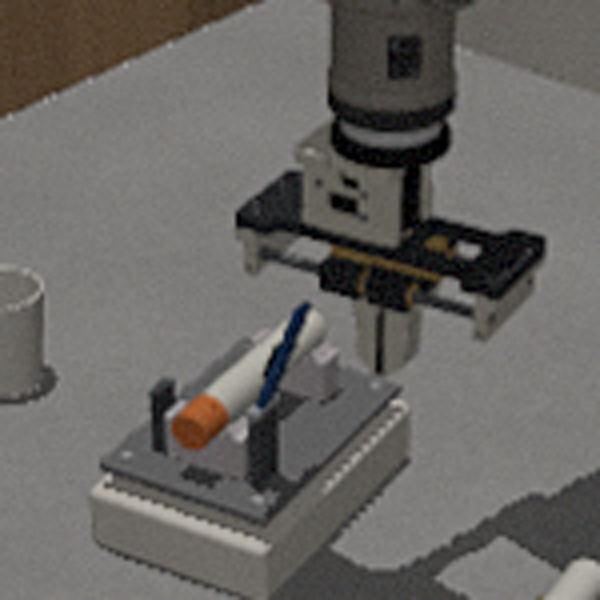

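The fingers are closed on the strap's +y side, clear of it. The strap (290,355 in the crop) still leans back, and the tube is seated. There is a dark post at -y (162,415) to keep away from. Now I'll sweep towards -y.

>>> arm_command(deltas=[[0.001,0,-0.025,0],[0,0,-0.02,0],[0,0,-0.02,0],[0,0,-0.02,0],[0,0,0,0]])

```text
time: 15.25
tool_pos: [563.0, -58.7, 200.7]
tcp_rot: [-1.573, -0.003, 0.177]
contact_force: [0.1, 0.7, -0.1]
grip_width: 0.3
```

>>> arm_command(deltas=[[0,0,-0.02,0],[0,0,-0.015,0],[0,0,-0.015,0],[0,0,0,0],[0,0,0,0]])

```text
time: 15.75
tool_pos: [570.9, -105.6, 199.2]
tcp_rot: [-1.571, -0.0, 0.179]
contact_force: [-0.3, -0.2, -0.3]
grip_width: 0.4
```

```bash
python3 - <<'E'
from h import *
np.set_printoptions(precision=2,suppress=True)
print(rk())
q=cap('side')
for d in vision.find_in(q,'strap_end')[:2]+vision.find_in(q,'strap')[:1]: print(d['confidence'],R.from_euler('z',-.18).apply(w(q,d['xyz'])-[514.5,-120.8,0]))
E
```

```text
(15.75, array([ 58.24,   4.83, 199.17]), 0.37779434555420155, array([-0.34, -0.18, -0.3 ]))
0.59 [ 59.81  28.51 152.5 ]
0.49 [ 57.34  28.42 155.13]
```

>>> arm_command(deltas=[[0,0.015,0,0],[0,0.015,0,0],[0,0.01,0,0],[0,0.008,0,0],[0,0,0,0]])

```text
time: 16.4
tool_pos: [570.4, -105.2, 150.1]
tcp_rot: [-1.57, 0.002, 0.18]
contact_force: [0.9, -0.0, 0.5]
grip_width: 0.3
```

>>> arm_command(deltas=[[0,0.004,0,0],[0,0,0,0]])

```text
time: 16.6
tool_pos: [571.0, -105.5, 147.1]
tcp_rot: [-1.571, -0.0, 0.18]
contact_force: [-0.1, 0.4, -1.1]
grip_width: 0.2
```

>>> arm_command(deltas=[[0,0.003,0,0],[0,0,0,0]])

```text
time: 16.8
tool_pos: [571.0, -105.6, 144.1]
tcp_rot: [-1.571, -0.0, 0.18]
contact_force: [-0.6, -0.1, -0.3]
grip_width: 0.1
```

>>> arm_command(deltas=[[0,0.002,0,0],[0,0,0,0]])

```text
time: 17.0
tool_pos: [571.0, -105.7, 142.6]
tcp_rot: [-1.571, -0.001, 0.18]
contact_force: [-0.3, -0.0, 3.9]
grip_width: 0.1
```

>>> arm_command(deltas=[[0,0.001,0,0],[0,0,0,0]])

```text
time: 17.2
tool_pos: [571.1, -105.7, 142.4]
tcp_rot: [-1.572, -0.001, 0.18]
contact_force: [-3.1, 0.5, 9.4]
grip_width: 0.4
```

>>> arm_command(deltas=[[0,0.001,0,0],[0,0,0,0]])

```text
time: 17.4
tool_pos: [571.1, -105.7, 142.3]
tcp_rot: [-1.572, -0.002, 0.18]
contact_force: [-4.7, 0.8, 15.2]
grip_width: 0.5
```

The strap is down on the tube: the contact is stiff at z = 142.4, as expected. Now I'll retreat upwards and check.

>>> arm_command(deltas=[[0,-0.005,0,0],[0,-0.03,0,0],[0,-0.05,0,0],[0,-0.05,0,0],[-0.03,-0.03,0.01,0]])

```text
time: 17.9
tool_pos: [542.0, -101.7, 308.2]
tcp_rot: [-1.573, -0.005, 0.18]
contact_force: [0.2, -0.6, 0.7]
grip_width: 0.8
```

>>> arm_command(deltas=[[0.03,0,0.02,0],[0.04,0,0.02,0],[0.04,0,0.02,0],[0,0,0,0],[0,0,0,0]])

```text
time: 18.4
tool_pos: [637.3, -21.6, 303.7]
tcp_rot: [-1.57, 0.002, 0.181]
contact_force: [0.3, 0.0, 0.8]
grip_width: 0.1
```

```bash
python3 - <<'E'
from h import *
np.set_printoptions(precision=2,suppress=True)
print(rk())
T0=lambda X:R.from_euler('z',-.18).apply(X-[514.5,-120.8,0])
for n in ['wrist','side','scene']:
    p=cap(n); save(p,n+'9.png')
    for k in ['strap_end','tube_orange','tube_green']:
        for d in vision.find_in(p,k)[:1]: print(n,k,round(d['confidence'],2),T0(w(p,d['xyz'])),w(p,d['xyz']))
    if n=='wrist':
        try: r=rect(p,'tube_orange',110); print(r[1:4],T0(np.r_[r[0],0]))
        except IndexError: pass
a=cv2.imread('pics/wrist9.png'); f=lambda n,c: cv2.resize(cv2.imread(f'pics/{n}9.png')[c[1]:c[1]+105,c[0]:c[0]+140],(400,300),interpolation=cv2.INTER_CUBIC)
cv2.imwrite('pics/v9.png',np.vstack([np.hstack([f('side',(230,130)),f('scene',(180,140))]),np.hstack([cv2.resize(a,(400,300)),np.zeros((300,400,3),np.uint8)])]))
E
```

```text
(18.4, array([138.52,  75.6 , 303.7 ]), 0.07202825065979085, array([0.31, 0.04, 0.82]))
wrist strap_end 0.94 [ 55.52  -0.23 130.75] [ 569.16 -111.09  130.75]
wrist tube_orange 0.87 [325.36 368.57  26.86] [768.62 300.07  26.86]
wrist tube_green 0.65 [ 81.99 274.7   51.89] [545.99 164.14  51.89]
((116.39163970947266, 25.310335159301758), array([720.7 , 227.91]), np.float64(0.6919475035058911)) [258.37 302.08   0.  ]
side strap_end 0.5 [ 60.47  17.25 132.56] [570.9  -93.01 132.56]
side tube_orange 0.75 [-114.22  341.87   22.05] [340.92 195.09  22.05]
side tube_green 0.91 [ 97.24 286.48  48.88] [558.88 178.46  48.88]
scene strap_end 0.56 [ 65.16   5.31 133.7 ] [ 577.66 -103.91  133.7 ]
scene tube_orange 0.7 [-100.84  341.78   29.21] [354.1  197.41  29.21]
scene tube_green 0.7 [113.99 282.82  53.66] [576.02 177.85  53.66]
```

View pics/v9.png

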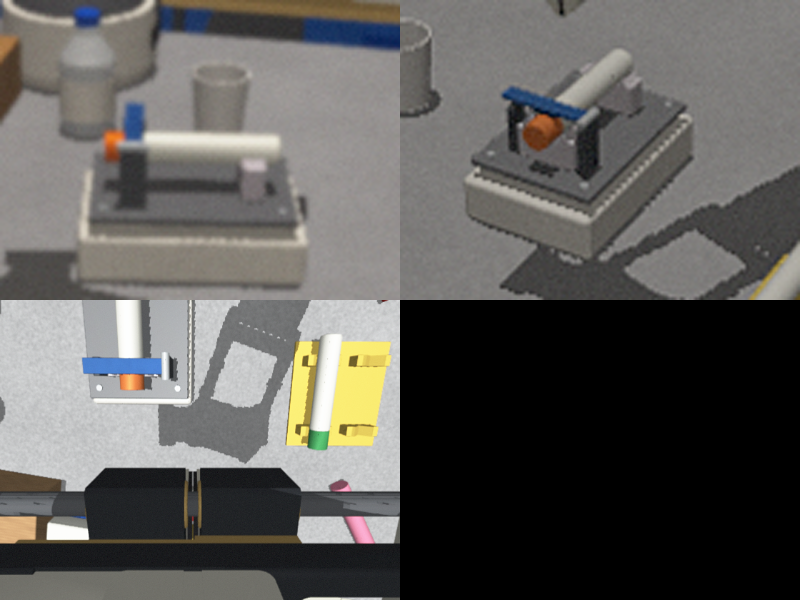

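All three views show the blue strap lying across the tube: in the wrist view, strap at (125,366) and cap at (132,382). The tube is seated in both blocks, the green tube is in its groove, and the gripper is clear. I'm handing in.

```bash
python3 -c "
from h import *
print(job.close_job(), bot.get_obs()['time'])"
```

```text
the job is handed in; nothing more can be done
the job is handed in; nothing more can be done
```

The job is done and handed in at about 19 s of the 54 s allowed. The orange-capped tube lies in both V-blocks with the blue strap swung over onto it.

**What I did:** I gripped the tube at mid-length with the jaws part-open, so they cleared the green tube. I lowered it into the V-blocks until contact, pressing with up to about 18 N, then eased off and released. I pushed the strap over from its +y side and pressed it down with about 15 N until it met the tube, then moved the arm clear.

**Last checks:**
- **Tube:** After release, its centre measured within about 2 mm of the seat. In the last pictures it is level and in both blocks.
- **Strap:** It lies across the tube with its visible surface at 131–134 mm, against about 134 mm expected when shut.
- **Rest of the bench:** The green tube is still in its groove. I touched nothing else and saw no change in the last pictures, but did not re-measure the bystanders.
- **Robot:** The gripper is clear, with force readings near zero.

**What disagreed:**
- **TCP height:** It read about 5 mm higher when the gripper closed on the tube in the tray. I seated the tube by contact force instead of the nominal height.
- **Networks:** In the last pictures they reported the pink and red look-alikes as the orange tube, so that final check is by eye.

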